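# Fetch the timer from under the wire shelf with a reacher

### The job

The kitchen timer has been pushed back under the low wire shelf. Slide the reacher's open jaws round it, squeeze the reacher's trigger so that the jaws close on the timer, draw it out in the jaws until it lies fully in front of the shelf, then let go of the trigger so that the jaws open. Do not touch the timer with the gripper itself, and leave the two jars beside it under the shelf where they stand.

Things in the scene. Friction and masses are not known exactly. Their poses are not given: they have to be found in the camera images.
- reacher_grip (a point): Grip centre of the reacher, a grey grabbing tool lying on its side: x points along it to the jaws, y to the black trigger, z up; 22 mm above the worktop. Pinch from above across y: fixed bar's outer face y = -29 mm, trigger's +29, both 4 to 40 mm high. Guards at x = -38 and +38 mm (68 wide, 40 high) close the handle. 0.3 kg; slides on the worktop when held. Ends 52 mm behind, 256 mm ahead.
- reacher_trigger (a joint): Black trigger's travel towards the fixed bar (m): 0 free (58 mm over both bars), 0.022 fully in (36 mm); spring 8 to 15 N. The jaws close evenly with it: pads 80 mm apart at 0, 68 at 0.005, 27 at 0.022; on the timer they stop at about 0.014 (44 mm over bars). A light squeeze to 53 mm holds the tool with its jaws still open. Let go, it springs out and the jaws open.
- jaw_mid (a point): Point of the reacher midway between its two jaw pads, 240 mm ahead of reacher_grip along the tool's x axis, 22 mm above the worktop; axes as reacher_grip. The pads are 30 mm long along x and stand 8 to 36 mm above the worktop. Open, the jaws are about 100 mm wide outside.
- timer_center (a point): Centre of the kitchen timer's body, a small black box lying on the worktop under the wire shelf, 34 mm (x) by 46 mm (y) by 21 mm high, with a small round dial on top (27 mm in all); centre 10.5 mm above the worktop; z up. Its x axis points in under the shelf, give or take 0.2 rad. A salt jar and a spice jar stand in the same row, about 110 mm apart.
- shelf_front (a point): Middle of the front edge of the wire shelf, a fixed low steel rack of bars, 380 mm wide (y), 190 mm deep (x), underside 119 mm above the worktop, a leg at each corner. The point is 60 mm above the worktop; x points straight in under the shelf, y to the left along the edge, z up. The timer's centre starts about 60 mm in from this edge.
- salt_center (a point): Middle of a salt jar with a white lid, 47 mm across and 98 mm tall, standing in the row under the shelf; stays where it is.
- spice_center (a point): Middle of a spice jar with a red lid, 45 mm across and 106 mm tall, standing in the row under the shelf; stays where it is.
Things that resemble listed ones, but are neither listed nor needed, are in the scene too. Of the things that look like the part that bears timer_center, take the one that is farthest to the robot's left at the start.

How it is judged:
On the way, in this order (a step that is already met when the one before it is completed fails the run):
1. the trigger is squeezed and the jaws hold the timer, still under the shelf (value of joint reacher_trigger between 0.009 and 0.0205 m and horizontal distance between jaw_mid and timer_center below 0.027 m and x of timer_center in the frame of shelf_front above 0.02 m), for 0.2 s.
2. the timer is drawn out in front of the shelf, still held in the squeezed jaws (value of joint reacher_trigger above 0.009 m and horizontal distance between jaw_mid and timer_center below 0.03 m and x of timer_center in the frame of shelf_front below -0.025 m), for 0.1 s.
At the end, for the whole second after the job is handed in: The timer lies flat and still on the worktop with its centre at least 25 mm in front of the shelf's front edge, and the reacher's trigger is let go (less than 4 mm in), so that its jaws are open (x of timer_center in the frame of shelf_front below -0.025 m and height (world z) of timer_center below 0.03 m and angle between timer_center's own z axis and vertical below 0.2 rad and linear speed of timer below 0.02 m/s and value of joint reacher_trigger below 0.004 m); the robot touches nothing.
It fails at once if the gripper touches the timer (contact force between the fingers and timer above 1 N).
It fails at once if the salt jar is moved by more than 20 mm (distance of salt_center from where it was at the start of the episode above 0.02 m).
It fails at once if the spice jar is moved by more than 20 mm (distance of spice_center from where it was at the start of the episode above 0.02 m).
It also fails if it takes over 43 s, if anything falls off the work surface, if the arm or the gripper's body presses on something with over 40 N, if the wrist force passes 120 N, or if a joint passes its speed limit or range.

### The arm

A 6-joint arm with a two-finger parallel gripper is mounted at the origin on a cart in front of the work surface, level with it; the furniture and walls round the work are solid. World frame = base frame: x ahead of the robot, y to its left, z up, the work surface at z = 0. Lengths are in m, angles in rad, forces in N, time in s.
With the tool pointing down it reaches from about 0.375 to 0.9 m from the base axis. Payload 3.1 kg.
Tool frame: the origin (TCP) lies between the finger pads; the fingertips stand 19 mm ahead of it and the grasp point (between the pads) is the TCP; z points along the fingers, y is the line along which they close (so a half turn about z gives the same grasp; the last joint's range is limited). The gripper opens to 87 mm and grips with 3 to 60 N. Pads are 19 mm wide; open, the fingers measure 117 mm over their backs; the gripper's body (75 mm by 190 mm) begins 51 mm behind the grasp point.
Start: joints at [-1.478, 0.527, 1.433, -0, 1.181, -0.178], TCP at [0.168, -0.602, 0.206] pointing down, gripper open.
Joint ranges: [-3.08, 3.08], [-0.75, 2.2], [0.22, 2.44], [-1.43, 4.57], [0, 2.65], [-2.85, 2.85]. Speed limits (rad/s): [2.79, 2.79, 3.14, 3.14, 3.14, 3.14].

### API

Orientations are given as a unit quaternion [x, y, z, w].
In Python, from rig import robot, camera, camera_info, hand_in gives the robot as it stands.
- The arm moves only by the shell command python3 -m handwheel 'ROWS' [FORCE]. ROWS is a JSON object of lists of equal length, an entry for each row: "hand": the opening, from 0 (shut) to 1 (fully open); "translation": the shift along the world's x, y, z in mm, a list of three; "turn": the turn, a rotation vector about the world's x, y, z in rad, a list of three. In form: {"hand": [hand, ...], "translation": [[tx, ty, tz], ...], "turn": [[ax, ay, az], ...]}. A call has 1 to 12 rows; each row is the pose to reach, as a shift and turn from the pose commanded when the call began; what a row does not reach only later rows make up. A row lasts 1/12 s, in which the tool goes at most 41.7 mm and 7.16 degrees, less where a joint would pass 70% of its speed; a pose out of reach is approached as far as the arm can. A call with a gripper value outside its range is refused whole. The fingers move at their own pace and stop on an object; FORCE is the grip in N (left out, the last holds). Time passes only in rows, so rows that repeat a pose let the fingers close. It gives the time, the measured TCP pose, the force, the opening and the grip force at its end, in the units of the state.
- robot.get_obs(): the state, without advancing time (a new reading comes with each control period).
- camera(name): name is "scene" or "side" or "wrist"; returns (picture, depth): 400x640x3 uint8, red, green, blue; 400x640 float32, m along the optical axis (not along the pixel's ray), 0 where there is no reading.
- camera_info(name): a dict with "vertical_fov" (degrees; the focal length in pixels is half the picture's height over the tangent of half this angle, whatever the lens; pixels are square), "cx", "cy" (the principal point, pixels), "k1" (the pictures are not rectified: a ray, as slopes to the right and down, at radius r is drawn at 1 + k1 r^2 times it, then the intrinsics apply), "world_from_camera" (4x4, takes a point from camera to world coordinates). Camera axes: x right, y down, z forward; pixel columns grow to the right and rows downward; lengths in m; the calibration is good to about 2 mm. A picture is of the moment at which its call begins: read the wrist's pose just before it. camera_info takes no time and is no camera call; for the wrist camera it gives the pose at the moment of the call.
- hand_in(): hands the job in; it is judged then, once.
The state is a dict: "time": time; "q": joint angles; "joint_velocities": joint speeds; "joint_torque": joint torques, N m; "position": TCP position; "tool_rot": TCP orientation; "ft_force": force on the tool from outside, world axes, zero at the start; "moment": the same for the moment, N m; "grip_width": finger opening in m; "grip_force": force on a finger pad.
Only numpy, scipy, OpenCV 4.12 (cv2) and the standard library are available. Lean on these libraries where they do the work, as an engineer would, in place of code of your own. Each camera call takes 0.05 s, during which the arm holds its last target. There are 200 camera calls.

## Working session

There is one attempt and no reset: what is moved stays moved. The work goes in short steps, Python scripts to look and compute and a shell command to move; the robot and the scene stay as the last step left them, time stands still between calls to the robot, and variables do not carry over. Pictures are saved under pics/ and viewed, at most 10 in all, crops included, and the job is handed in when it is done.

```bash
mkdir -p pics
cat > h.py <<'E'
import numpy as np, cv2
from rig import robot, camera, camera_info
def save(name,out):
    p,d=camera(name); cv2.imwrite(f'pics/{out}.png',p[:,:,::-1]); np.savez(f'pics/{out}.npz',p=p,d=d,T=camera_info(name)['world_from_camera']); return p,d
def rays(ci,uv):
    f=200/np.tan(np.radians(ci['vertical_fov'])/2)
    uv=np.atleast_2d(uv).astype(float)
    K=np.array([[f,0,ci['cx']],[0,f,ci['cy']],[0,0,1]])
    xy=cv2.undistortPoints(uv[:,None],K,np.array([ci['k1'],0,0,0.])).reshape(-1,2)
    return np.c_[xy,np.ones(len(xy))]
def onplane(name,uv,z,T=None):
    ci=camera_info(name); T=np.array(ci['world_from_camera'] if T is None else T); r=rays(ci,uv)@T[:3,:3].T; o=T[:3,3]
    return o+r*((z-o[2])/r[:,2])[:,None]
def cloud(name,d,T=None):
    ci=camera_info(name); T=np.array(ci['world_from_camera'] if T is None else T)
    v,u=np.mgrid[:400,:640]; r=rays(ci,np.c_[u.ravel(),v.ravel()])*d.reshape(-1,1)
    return (r@T[:3,:3].T+T[:3,3]).reshape(400,640,3)
E
python3 - <<'E'
from h import *
for n in('scene','side'):
    save(n,n+'0'); print(n,camera_info(n))
o=robot.get_obs(); print(o)
a=cv2.imread('pics/scene0.png');b=cv2.imread('pics/side0.png')
E
```

```text
scene {'vertical_fov': 57.597885008097464, 'cx': 325.57190674094267, 'cy': 196.6136776704698, 'k1': -0.023244138021457424, 'world_from_camera': array([[ 0.63574754,  0.68970587, -0.34659902,  0.90583983],
       [ 0.77189388, -0.56676378,  0.28802543, -0.12003443],
       [ 0.00221305, -0.45064913, -0.89269842,  0.85673128],
       [ 0.        ,  0.        ,  0.        ,  1.        ]])}
side {'vertical_fov': 49.316061853386735, 'cx': 310.77499886887784, 'cy': 198.14361894473623, 'k1': 0.032132019030957554, 'world_from_camera': array([[ 0.38998294, -0.76277063,  0.51584327,  0.18011003],
       [-0.92079278, -0.32750433,  0.2118527 , -0.0686201 ],
       [ 0.00734589, -0.5576037 , -0.83007479,  0.77602224],
       [ 0.        ,  0.        ,  0.        ,  1.        ]])}
{'time': 0.1, 'q': array([-1.47751066e+00,  5.28365987e-01,  1.43376599e+00, -5.14844957e-06,
        1.18138139e+00, -1.78525029e-01]), 'joint_velocities': array([ 0.00067722, -0.00432423, -0.00349308,  0.00131807,  0.00044168,
        0.00214308]), 'joint_torque': array([-4.96556004e-04, -4.40985775e+01, -1.77150446e+01,  6.35337713e-02,
        5.33763960e-02, -4.04062916e-05]), 'position': array([ 0.16774491, -0.60136167,  0.20487654]), 'tool_rot': array([ 9.90778485e-01,  1.35488273e-01,  3.85392177e-05, -9.59583809e-04]), 'ft_force': array([ 0.25227057, -0.55164721, -0.09130576]), 'moment': array([-0.03226922,  0.04652275,  0.08374722]), 'grip_force': 0.0, 'grip_width': 0.08677083640139074}
```

View pics/scene0.png

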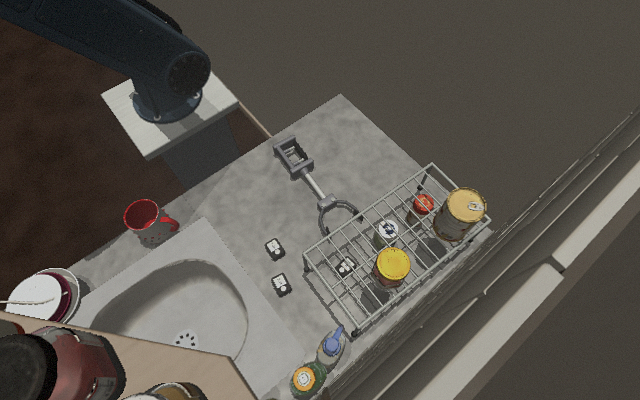

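View pics/side0.png

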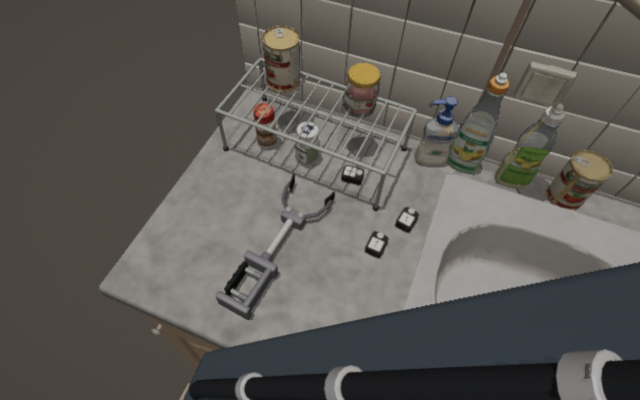

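The scene view shows three timer look-alikes: A under the shelf (345,265), B (275,248) and C (280,284) on the open worktop. The salt jar's white lid is at (387,230) and the spice jar's red lid at (425,203). The reacher lies at (300,160), with its jaws at (340,215) pointing at the salt jar. In the side view the same things are at A (352,174), C (407,219), B (376,243), salt (308,130), spice (264,115). Next I measure them and crop the timers.

Run:
```python
from h import *
np.set_printoptions(precision=4,suppress=True)
for n,uv in (('scene',[(345,265),(275,248),(280,284)]),('side',[(352,174),(376,243),(407,219)])):
    print(n,'timers ABC',onplane(n,uv,.021)[:,:2].tolist())
print('salt',onplane('scene',(387,229),.098),onplane('side',(307,130),.098))
print('spice',onplane('scene',(424,202),.106),onplane('side',(264,111),.106))
# shelf corners (top wire ~ .125)
print('shelf sc front R,front L,back L,back R',onplane('scene',[(304,256),(432,165),(492,216),(354,334)],.125).tolist())
print('shelf side',onplane('side',[(383,164),(218,111),(258,68),(414,108)],.125).tolist())
for n in('scene','side'):
    z=np.load(f'pics/{n}0.npz'); P=cloud(n,z['d'],z['T'])
    pts=dict(scene=[(318,182),(313,185),(345,265),(304,256),(432,165),(370,213)],side=[(282,238),(352,174),(383,164),(218,111),(300,138)])[n]
    for u,v in pts: print(n,u,v,P[v,u])
a=cv2.imread('pics/scene0.png')[120:310,240:450];b=cv2.imread('pics/side0.png')[90:320,200:440]
a=cv2.resize(a,(400,362),interpolation=cv2.INTER_CUBIC);b=cv2.resize(b,(378,362),interpolation=cv2.INTER_CUBIC)
cv2.imwrite('pics/crop1.png',np.hstack([a,b]))
```

```text
scene timers ABC [[0.7494789640708563, 0.07035283390449994], [0.6109789409586368, -0.03223856858967701], [0.6885020546134043, -0.07429717955192378]]
side timers ABC [[0.7427047192797612, 0.06650011744416232], [0.6023881531177461, -0.034152842804424675], [0.6793180577406689, -0.07465915764305554]]
salt [[0.7612 0.1794 0.098 ]] [[0.7566 0.1787 0.098 ]]
spice [[0.7688 0.2883 0.106 ]] [[0.7634 0.2815 0.106 ]]
shelf sc front R,front L,back L,back R [[0.700155425665536, -0.006731820740510139, 0.125], [0.7168343879016189, 0.363618179454332, 0.125], [0.8919508031876657, 0.3693867160980319, 0.125], [0.8814872608046356, -0.027972110489743865, 0.125]]
shelf side [[0.710855392496351, 0.001861134319236929, 0.125], [0.7089294293781165, 0.35857980231799236, 0.125], [0.8614000114424732, 0.3431072053398875, 0.125], [0.8785417794679417, -0.012105875845316041, 0.125]]
scene 318 182 [0.5277 0.1675 0.0033]
scene 313 185 [0.5368 0.144  0.0269]
scene 345 265 [0.75   0.0698 0.0236]
scene 304 256 [ 0.7012 -0.0073  0.1286]
scene 432 165 [0.718  0.3606 0.1295]
scene 370 213 [ 0.6823  0.2153 -0.001 ]
side 282 238 [0.54   0.1391 0.0213]
side 352 174 [0.7419 0.0663 0.022 ]
side 383 164 [ 0.8139  0.0155 -0.0014]
side 218 111 [0.7091 0.3587 0.1248]
side 300 138 [0.7374 0.1864 0.0895]
```

View pics/crop1.png

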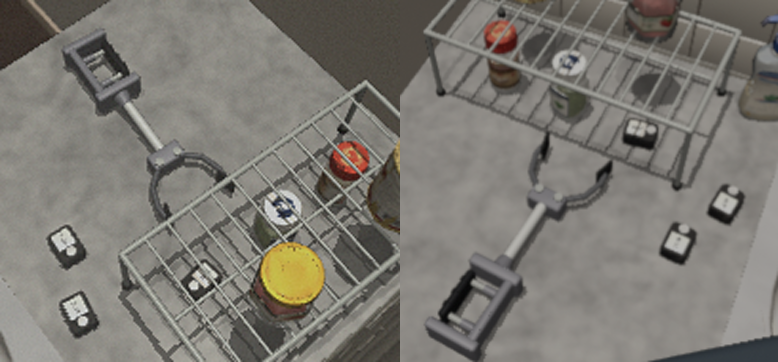

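The crop confirms A: the black timer with its dial up, under the shelf, with the largest y (0.068 m, against -0.03 and -0.07 for B and C). Its row is timer, salt, spice. Now the reacher's pose.

Run:
```python
from h import *
np.set_printoptions(precision=4,suppress=True)
for n in('scene','side'):
    z=np.load(f'pics/{n}0.npz'); P=cloud(n,z['d'],z['T']).reshape(-1,3)
    inr=(P[:,0]>.3)&(P[:,0]<.68)&(P[:,1]>.0)&(P[:,1]<.4)
    g=P[inr&(P[:,2]>.03)&(P[:,2]<.06)]
    print(n,len(g),g.min(0),g.max(0))
    h=g[g[:,0]<.53]; r=cv2.minAreaRect((h[:,:2]*1000).astype(np.float32)); print('handle',len(h),h.mean(0),r)
    rod=P[inr&(P[:,2]>.012)&(P[:,2]<.032)]
    b=np.c_[rod[:,:2]]; 
    for x0 in np.arange(.44,.68,.02):
        s=b[(b[:,0]>x0)&(b[:,0]<x0+.02)]
        if len(s): print('x',round(x0+.01,3),'y',s[:,1].min(),np.median(s[:,1]),s[:,1].max(),len(s))
```

```text
scene 785 [0.377  0.0842 0.03  ] [0.6775 0.1956 0.0458]
handle 588 [0.4403 0.1551 0.0386] ((453.86102294921875, 155.97979736328125), (68.39733123779297, 152.19052124023438), 84.53441619873047)
x 0.45 y 0.1264183628340777 0.15501708690687052 0.1774632318661314 60
x 0.47 y 0.11857654593378668 0.12030486077085273 0.17756225938684755 16
x 0.49 y 0.12181368314026715 0.14751725602472043 0.18560085701645362 81
x 0.51 y 0.1423781033593946 0.14782405253129238 0.15642877234708918 29
x 0.53 y 0.14087525949930219 0.14677230003364655 0.15509448085369776 39
x 0.55 y 0.13870900210079923 0.14356227212862166 0.15224524892509328 35
x 0.57 y 0.13670313923357308 0.14248612441664432 0.15114281045201533 37
x 0.59 y 0.11718760697136747 0.13729147211552112 0.16429686288827605 83
x 0.61 y 0.09591778555679038 0.1377475427205253 0.17513683427162674 115
x 0.63 y 0.08851492790096537 0.16989868372132177 0.18510309751707604 57
x 0.65 y 0.08343035903206174 0.09022034726199941 0.18716392029244044 49
x 0.67 y 0.08375143778138018 0.17543280594995772 0.18604608519506083 20
side 1285 [0.373  0.0821 0.03  ] [0.6794 0.195
[... 304 characters left out ...]
4073568028819053 0.1471717357108664 0.16092116712175653 64
x 0.51 y 0.1409616505177936 0.1466461551455117 0.1568074345960561 71
x 0.53 y 0.13909939145793118 0.14462198226552592 0.15344826192909353 69
x 0.55 y 0.13658620163781085 0.14276847171191923 0.1521084268312111 66
x 0.57 y 0.11777899243359682 0.13809418690174993 0.1487774247751486 93
x 0.59 y 0.11534106163251454 0.13957964013516375 0.16379311389610657 239
x 0.61 y 0.0926893063525214 0.12303118749371736 0.17846701757706124 115
x 0.63 y 0.0836765859701682 0.09515968732369431 0.1828736930940003 68
x 0.65 y 0.08163391163587774 0.09399899788835439 0.18672862695728304 99
x 0.67 y 0.08152882138763048 0.08747589773765262 0.18425555550709483 44
```

Run:
```python
from h import *
np.set_printoptions(precision=3,suppress=True)
for n in('scene','side'):
    z=np.load(f'pics/{n}0.npz'); p=z['p'].astype(int); P=cloud(n,z['d'],z['T'])
    m=(abs(P[...,0]-.747)<.045)&(abs(P[...,1]-.068)<.045)&(P[...,2]>.012)&(P[...,2]<.035)
    q=P[m][:,:2]*1000; print(n,len(q),cv2.minAreaRect(q.astype(np.float32)),q.mean(0))
    # legs
    for nm,y0 in(('R',0),('L',.36)):
        l=(P[...,2]>.02)&(P[...,2]<.1)&(abs(P[...,0]-.705)<.035)&(abs(P[...,1]-y0)<.03)
        if l.sum(): print('leg',nm,l.sum(),np.median(P[l],0))
    f=(P[...,2]>.115)&(P[...,2]<.135)&(P[...,0]<.74)&(P[...,0]>.66)&(P[...,1]>-.03)&(P[...,1]<.4)
    Q=P[f]
    for y0 in(.0,.07,.14,.21,.28,.35):
        s=Q[abs(Q[:,1]-y0)<.03]
        if len(s): print('front x at y',y0,np.percentile(s[:,0],[2,20]),len(s))
    Z=P.reshape(-1,3)
    for y0 in np.arange(-.7,.3,.1):
        s=Z[(Z[:,1]>y0)&(Z[:,1]<y0+.1)&(Z[:,0]>.25)&(Z[:,0]<.6)]
        print(round(y0,1),s[:,2].max() if len(s) else None,s[s[:,2].argmax()] if len(s) else '',end=' | ')
    print()
```

```text
scene 238 ((752.2046508789062, 69.0797119140625), (32.92860794067383, 45.15398025512695), 4.541593074798584) [752.973  67.596]
leg R 35 [ 0.698 -0.006  0.06 ]
leg L 48 [0.714 0.363 0.063]
front x at y 0.0 [0.692 0.696] 179
front x at y 0.07 [0.695 0.698] 164
front x at y 0.14 [0.699 0.701] 151
front x at y 0.21 [0.701 0.705] 126
front x at y 0.28 [0.705 0.708] 130
front x at y 0.35 [0.709 0.712] 118
-0.7 0.0007001896558272991 [ 0.332 -0.605  0.001] | -0.6 0.08945148154706206 [ 0.368 -0.551  0.089] | -0.5 0.07947662713927306 [ 0.442 -0.466  0.079] | -0.4 0.012226921185279904 [ 0.452 -0.334  0.012] | -0.3 0.10004295331325963 [ 0.347 -0.253  0.1  ] | -0.2 0.5507723885376417 [ 0.284 -0.171  0.551] | -0.1 0.5141534484768395 [ 0.275 -0.099  0.514] | -0.0 0.4315029436050539 [0.26  0.    0.432] | 0.1 0.045814065427549955 [0.47  0.125 0.046] | 0.2 0.007242273877699046 [0.393 0.215 0.007] | 
side 292 ((748.4262084960938, 67.58340454101562), (36.433143615722656, 46.01423263549805), 3.379424810409546) [745.605  67.326]
leg R 98 [ 0.689 -0.006  0.064]
leg L 93 [0.709 0.362 0.06 ]
front x at y 0.0 [0.688 0.69 ] 216
front x at y 0.07 [0.691 0.693] 195
front x at y 0.14 [0.694 0.696] 185
front x at y 0.21 [0.698 0.7  ] 161
front x at y 0.28 [0.701 0.703] 160
front x at y 0.35 [0.706 0.708] 143
-0.7 None  | -0.6 None  | -0.5 None  | -0.4 None  | -0.3 None  | -0.2 0.6581720711851702 [ 0.267 -0.136  0.658] | -0.1 0.5979798456174565 [ 0.266 -0.1    0.598] | -0.0 0.4308341669111933 [0.254 0.    0.431] | 0.1 0.042709645586286094 [0.445 0.129 0.043] | 0.2 0.0037312691044972812 [0.361 0.202 0.004] |
```

```bash
python3 -m handwheel '{"hand":[1,1,1,1,1,1,1,1,1,1,1],"translation":[[282,300,20],[282,300,20],[282,300,20],[282,300,20],[282,300,20],[282,300,20],[282,300,20],[282,300,20],[282,300,20],[282,300,20],[282,300,20]],"turn":[[0,0,0],[0,0,0],[0,0,0],[0,0,0],[0,0,-0.1],[0,0,-0.2],[0,0,-0.3],[0,0,-0.37],[0,0,-0.37],[0,0,-0.37],[0,0,-0.37]]}' 30
python3 -m handwheel '{"hand":[1,1,1,1,1,1,1,1,1,1,1,1],"translation":[[-24,458,-20],[-24,458,-20],[-24,458,-20],[-24,458,-20],[-24,458,-20],[-24,458,-20],[-24,458,-20],[-24,458,-20],[-24,458,-20],[-24,458,-20],[-24,458,-20],[-24,458,-20]],"turn":[[0,0,0],[0,0,0],[0,0,0],[0,0,0],[0,0,0],[0,0,0],[0,0,0],[0,0,0],[0,0,0],[0,0,0],[0,0,0],[0,0,0]]}'
python3 - <<'E'
from h import *
p,d=save('wrist','w1'); o=robot.get_obs(); print(o['position'],o['tool_rot'],o['q'],o['time']); print(camera_info('wrist'))
z=np.load('pics/w1.npz')
P=cloud('wrist',d,z['T']); m=(P[...,2]>.033)&(P[...,2]<.05)&(P[...,0]<.53)
q=P[m][:,:2]*1000; print(len(q),cv2.minAreaRect(q.astype(np.float32)),q.min(0),q.max(0))
E
```

```text
time: 1.02
position: [0.4534, -0.2965, 0.2259]
tool_rot: [0.999, -0.046, 0.001, -0.001]
ft_force: [-0.2, -1.0, -0.1]
grip_width: 0.0869
grip_force: 0.0
time: 2.02
position: [0.424, 0.1619, 0.2054]
tool_rot: [0.999, -0.045, -0.001, -0.001]
ft_force: [-0.5, 0.1, 0.4]
grip_width: 0.0872
grip_force: 0.0
[0.42459269 0.15912966 0.20538696] [ 9.98967881e-01 -4.54194119e-02 -4.82547373e-04 -1.27947218e-04] [1.10971281e-01 2.98574822e-01 1.84633771e+00 4.79788418e-04
 9.97593623e-01 1.77237732e+00] 2.0667
{'vertical_fov': 62.45746187095541, 'cx': 318.2207757772803, 'cy': 193.84614793944507, 'k1': -0.0032359699863208865, 'world_from_camera': array([[-0.09087082, -0.95071885, -0.29643914,  0.5061458 ],
       [-0.99586209,  0.08642457,  0.02809796,  0.15108158],
       [-0.00109363,  0.29776578, -0.95463833,  0.38378608],
       [ 0.        ,  0.        ,  0.        ,  1.        ]])}
5071 ((441.5422058105469, 266.7317199707031), (177.52859497070312, 303.5891418457031), 0.21831221878528595) [352.20727141 115.07189564] [529.73175096 418.84186875]
```

View pics/w1.png

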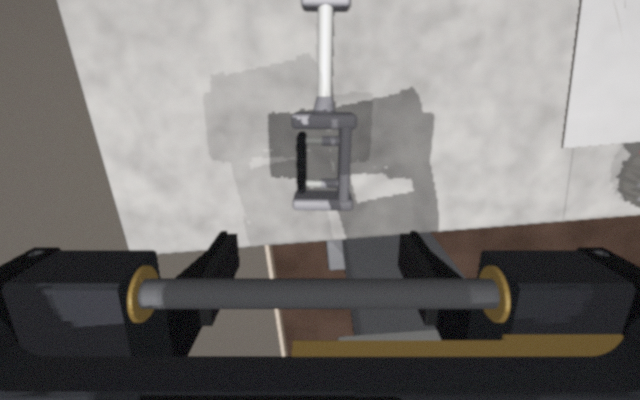

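The wrist view shows the handle: guards at (324,120) and (324,201), the black trigger at (301,162) on the left (+y), the fixed bar at (345,160).

Run:
```python
from h import *
z=np.load('pics/w1.npz'); T=z['T']
P=cloud('wrist',z['d'],T); m=np.zeros((400,640),bool); m[105:215,285:365]=1; m&=(P[...,2]>.034)&(P[...,2]<.05)
q=P[m][:,:2]*1000; print(len(q),cv2.minAreaRect(q.astype(np.float32)),np.median(P[m][:,2]))
print(onplane('wrist',[(292,120),(356,120),(294,202),(354,202),(301,162),(345,162),(325,30),(324,100)],.04,T).round(4).tolist())
print(onplane('wrist',[(325,30),(324,100)],.03,T).round(4).tolist())
```

```text
3028 ((433.89520263671875, 153.1833038330078), (67.43934631347656, 110.89390563964844), 83.84322357177734) 0.038566072829332665
[[0.4804, 0.1807, 0.04], [0.4745, 0.1156, 0.04], [0.3924, 0.1886, 0.04], [0.3865, 0.1229, 0.04], [0.4363, 0.1762, 0.04], [0.432, 0.1297, 0.04], [0.5605, 0.1401, 0.04], [0.4971, 0.1465, 0.04]]
[[0.5621, 0.1397, 0.03], [0.4968, 0.1463, 0.03]]
```

```bash
python3 -m handwheel '{"hand":[1,1,1,1,1,1,1,1],"translation":[[4,-1,-40],[4,-1,-80],[4,-1,-120],[4,-1,-145],[4,-1,-165],[4,-1,-180],[4,-1,-180],[4,-1,-180]],"turn":[[0,0,0],[0,0,0],[0,0,0],[0,0,0],[0,0,0],[0,0,0],[0,0,0],[0,0,0]]}' 30
python3 -m handwheel '{"hand":[0.75,0.7,0.65,0.61,0.61,0.61,0.61,0.61],"translation":[[0,0,0],[0,0,0],[0,0,0],[0,0,0],[0,0,0],[0,0,0],[0,0,0],[0,0,0]],"turn":[[0,0,0],[0,0,0],[0,0,0],[0,0,0],[0,0,0],[0,0,0],[0,0,0],[0,0,0]]}' 30
python3 - <<'E'
from h import *
save('wrist','w2');o=robot.get_obs(); print(o['position'],o['tool_rot'],o['grip_width'],o['grip_force'],o['time'])
E
```

```text
time: 2.73
position: [0.4296, 0.1536, 0.0252]
tool_rot: [0.999, -0.05, -0.001, 0.0]
ft_force: [-0.1, 0.2, 0.4]
grip_width: 0.087
grip_force: 0.0
time: 3.4
position: [0.4298, 0.1551, 0.0259]
tool_rot: [0.999, -0.049, 0.0, -0.0]
ft_force: [-0.9, -0.5, -0.4]
grip_width: 0.0539
grip_force: 0.0
[0.42981143 0.15505342 0.02580665] [ 9.98800287e-01 -4.89692276e-02  4.68565370e-05 -6.13947012e-06] 0.05358074566925099 0.0 3.45
```

View pics/w2.png

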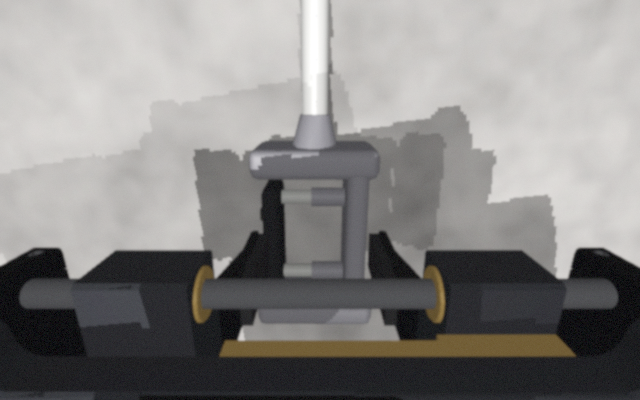

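The fingers straddle the bars, left (250,255) by the trigger and right (385,255) by the fixed bar, but no grip force is reported yet. I'll test with slightly more squeeze.

```bash
python3 -m handwheel '{"hand":[0.6,0.6,0.6],"translation":[[0,0,0],[0,0,0],[0,0,0]],"turn":[[0,0,0],[0,0,0],[0,0,0]]}' 30
python3 - <<'E'
from h import *
p,d=save('scene','s2')
z=np.load('pics/s2.npz'); P=cloud('scene',d,z['T'])
m=(P[...,2]>.012)&(P[...,2]<.045)&(P[...,0]<.69)&(P[...,0]>.645)&(P[...,1]>.05)&(P[...,1]<.25)
q=P[m]; s=q[:,1]>.135
a,b=q[s],q[~s]; print('jaw y ranges',a[:,1].min(),a[:,1].max(),b[:,1].min(),b[:,1].max(),len(a),len(b))
E
```

```text
time: 3.7
position: [0.4298, 0.155, 0.0257]
tool_rot: [0.999, -0.049, -0.0, 0.0]
ft_force: [0.2, -0.2, -0.3]
grip_width: 0.0523
grip_force: 0.0
jaw y ranges 0.1742239005821985 0.18676439800310352 0.08289166580265266 0.0944358983740267 59 40
```

```bash
python3 -m handwheel '{"hand":[0.58,0.58,0.58],"translation":[[0,0,0],[0,0,0],[0,0,0]],"turn":[[0,0,0],[0,0,0],[0,0,0]]}' 30
python3 - <<'E'
from h import *
o=robot.get_obs(); print(o['grip_force'],o['grip_width'])
p,d=save('scene','s3'); save('side','sd3')
z=np.load('pics/s3.npz'); P=cloud('scene',d,z['T'])
m=(P[...,2]>.012)&(P[...,2]<.045)&(P[...,0]<.69)&(P[...,0]>.645)&(P[...,1]>.05)&(P[...,1]<.25)
q=P[m]; s=q[:,1]>.135
a,b=q[s],q[~s]; print('jaw y ranges',a[:,1].min(),a[:,1].max(),b[:,1].min(),b[:,1].max(),len(a),len(b))
a=cv2.imread('pics/s3.png')[110:240,240:390];b=cv2.imread('pics/sd3.png')[160:330,200:380]
cv2.imwrite('pics/c3.png',np.hstack([cv2.resize(a,(400,347)),cv2.resize(b,(367,347))]))
E
```

```text
time: 4.0
position: [0.4298, 0.155, 0.0257]
tool_rot: [0.999, -0.049, -0.0, 0.0]
ft_force: [0.2, -0.4, 0.7]
grip_width: 0.0504
grip_force: 0.0
0.0 0.05038072518676236
jaw y ranges 0.17396443490879648 0.18768450270888232 0.08343890396112734 0.09495171351489047 58 40
```

View pics/c3.png

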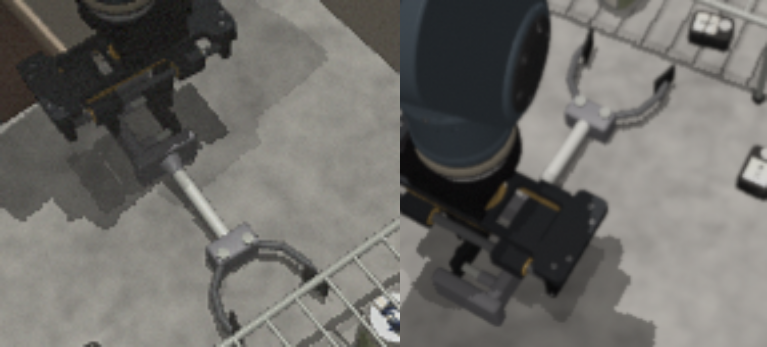

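Run:
```python
from h import *
from scipy.spatial.transform import Rotation as R
z=np.load('pics/w2.npz');T=z['T'];ci=camera_info('wrist');f=200/np.tan(np.radians(ci['vertical_fov'])/2)
K=np.array([[f,0,ci['cx']],[0,f,ci['cy']],[0,0,1]])
def proj(X):
    Xc=(np.array(X)-T[:3,3])@T[:3,:3]; return cv2.projectPoints(Xc[None].astype(float),np.zeros(3),np.zeros(3),K,np.array([ci['k1'],0,0,0.]))[0].reshape(-1,2).round(0)
p=np.array([.4298,.1551,.0258]);Rm=R.from_quat([.9988,-.04897,0,0]).as_matrix()
for zz in(.019,0,-.015):print('pad z',zz,[proj(p+Rm@np.array([x,y,zz])).tolist() for x,y in((-.0095,-.0268),(.0095,-.0268),(-.0095,.0268),(.0095,.0268))])
save('wrist','w4');T=np.load('pics/w4.npz')['T']
im=cv2.imread('pics/w4.png')[120:345,200:440]; cv2.imwrite('pics/w4c.png',cv2.resize(im,None,fx=2.5,fy=2.5))
for x in(-.02,0,.02):
  for zz in(.04,.004): 
    c=R.from_euler('z',-.1).as_matrix(); print('bar x',x,zz,proj(np.array([.4298,.155,0])+c@np.array([x,.029,zz])),proj(np.array([.4298,.155,0])+c@np.array([x,-.029,zz])))
```

```text
pad z 0.019 [[[277.0, 238.0]], [[275.0, 210.0]], [[359.0, 238.0]], [[360.0, 210.0]]]
pad z 0 [[[273.0, 251.0]], [[271.0, 221.0]], [[362.0, 251.0]], [[363.0, 221.0]]]
pad z -0.015 [[[269.0, 263.0]], [[268.0, 232.0]], [[366.0, 263.0]], [[367.0, 232.0]]]
bar x -0.02 0.04 [[266. 279.]] [[368. 279.]]
bar x -0.02 0.004 [[274. 250.]] [[361. 250.]]
bar x 0 0.04 [[265. 247.]] [[370. 247.]]
bar x 0 0.004 [[273. 222.]] [[362. 223.]]
bar x 0.02 0.04 [[263. 213.]] [[372. 213.]]
bar x 0.02 0.004 [[272. 193.]] [[363. 193.]]
```

View pics/w4c.png

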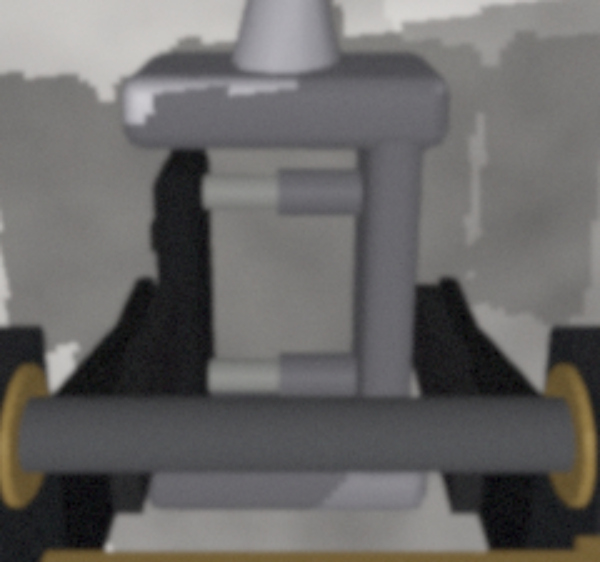

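Jaws and trigger look unmoved at 50 mm: trigger edge at px 262, fixed bar outer edge at px 366, finger blades just outside both. So I keep closing in small steps until force appears, tracking the visible trigger pin length.

```bash
cat > j.py <<'E'
from h import *
def jaw(tag):
    p,d=save('scene',tag); P=cloud('scene',d,np.load(f'pics/{tag}.npz')['T'])
    m=(P[...,2]>.012)&(P[...,2]<.045)&(P[...,0]<.69)&(P[...,0]>.645)&(P[...,1]>.05)&(P[...,1]<.25)
    q=P[m]; s=q[:,1]>.135; a,b=q[s],q[~s]; print('jaw y',a[:,1].min(),a[:,1].max(),b[:,1].min(),b[:,1].max())
E
python3 -m handwheel '{"hand":[0.56,0.56,0.54,0.54],"translation":[[0,0,0],[0,0,0],[0,0,0],[0,0,0]],"turn":[[0,0,0],[0,0,0],[0,0,0],[0,0,0]]}' 30
python3 - <<'E'
from j import *
jaw('s5'); p,_=save('wrist','w5'); q=np.load('pics/w4.npz')['p']; r=np.load('pics/w2.npz')['p']
for im in(r,q,p): print(im[190:200,255:385].mean((0,2)).round().astype(int)[::3].tolist())
E
```

```text
time: 4.48
position: [0.4298, 0.155, 0.0258]
tool_rot: [0.999, -0.049, 0.0, -0.0]
ft_force: [0.9, 0.3, 0.0]
grip_width: 0.0474
grip_force: 0.0
jaw y 0.1741577241440334 0.18755240265142797 0.08333590302538195 0.09429576295303731
[123, 122, 90, 32, 30, 30, 29, 27, 31, 121, 134, 135, 135, 134, 134, 134, 135, 134, 133, 113, 109, 108, 108, 108, 109, 109, 108, 108, 108, 107, 80, 87, 100, 106, 106, 106, 102, 97, 115, 121, 121, 120, 119, 118]
[123, 122, 83, 32, 29, 30, 28, 29, 34, 123, 134, 134, 134, 134, 134, 134, 134, 134, 133, 110, 108, 109, 108, 109, 108, 108, 107, 108, 108, 107, 80, 88, 99, 106, 106, 106, 102, 96, 115, 122, 120, 119, 119, 118]
[122, 121, 82, 29, 29, 30, 29, 26, 35, 123, 134, 134, 134, 134, 133, 135, 134, 135, 132, 110, 108, 108, 109, 108, 109, 108, 108, 108, 108, 108, 81, 89, 100, 106, 106, 105, 102, 95, 116, 120, 120, 119, 119, 122]
```

Run:
```python
from h import *
np.set_printoptions(precision=3,suppress=True)
z=np.load('pics/w5.npz');P=cloud('wrist',z['d'],z['T'])
for v in range(222,275,4): print(v,[ (u,P[v,u].round(3).tolist()) for u in (255,262,270,355,366,374)])
```

```text
222 [(255, [0.432, 0.197, -0.001]), (262, [0.432, 0.192, -0.0]), (270, [0.446, 0.179, 0.037]), (355, [0.442, 0.133, 0.039]), (366, [0.441, 0.127, 0.037]), (374, [0.425, 0.118, -0.0])]
226 [(255, [0.429, 0.197, -0.001]), (262, [0.429, 0.193, -0.001]), (270, [0.443, 0.18, 0.036]), (355, [0.44, 0.134, 0.039]), (366, [0.439, 0.127, 0.037]), (374, [0.422, 0.118, -0.0])]
230 [(255, [0.426, 0.198, -0.002]), (262, [0.444, 0.183, 0.042]), (270, [0.441, 0.18, 0.037]), (355, [0.438, 0.134, 0.039]), (366, [0.436, 0.127, 0.036]), (374, [0.438, 0.124, 0.042])]
234 [(255, [0.424, 0.198, -0.0]), (262, [0.444, 0.182, 0.047]), (270, [0.442, 0.179, 0.043]), (355, [0.435, 0.134, 0.039]), (366, [0.437, 0.128, 0.044]), (374, [0.438, 0.125, 0.047])]
238 [(255, [0.444, 0.185, 0.051]), (262, [0.443, 0.182, 0.051]), (270, [0.442, 0.178, 0.049]), (355, [0.433, 0.134, 0.04]), (366, [0.437, 0.129, 0.049]), (374, [0.437, 0.125, 0.05])]
242 [(255, [0.444, 0.184, 0.056]), (262, [0.442, 0.182, 0.054]), (270, [0.442, 0.178, 0.053]), (355, [0.431, 0.134, 0.039]), (366, [0.436, 0.13, 0.052]), (374, [0.437, 0.126, 0.054
[... 762 characters left out ...]
.074]), (262, [0.442, 0.178, 0.074]), (270, [0.435, 0.178, 0.061]), (355, [0.418, 0.135, 0.039]), (366, [0.428, 0.131, 0.057]), (374, [0.437, 0.129, 0.073])]
266 [(255, [0.442, 0.181, 0.077]), (262, [0.442, 0.178, 0.077]), (270, [0.433, 0.178, 0.061]), (355, [0.415, 0.135, 0.038]), (366, [0.426, 0.131, 0.058]), (374, [0.437, 0.13, 0.077])]
270 [(255, [0.442, 0.18, 0.08]), (262, [0.441, 0.177, 0.08]), (270, [0.431, 0.178, 0.062]), (355, [0.414, 0.135, 0.04]), (366, [0.424, 0.131, 0.058]), (374, [0.437, 0.13, 0.08])]
274 [(255, [0.442, 0.18, 0.084]), (262, [0.441, 0.177, 0.083]), (270, [0.429, 0.178, 0.062]), (355, [0.411, 0.136, 0.04]), (366, [0.423, 0.131, 0.06]), (374, [0.435, 0.13, 0.08])]
```

Run:
```python
from h import *
z=np.load('pics/w1.npz');P=cloud('wrist',z['d'],z['T'])
for a,b in((195,245),(395,445)):
    Q=P[215:300,a:b].reshape(-1,3); Q=Q[Q[:,2]>.1]; i=Q[:,2].argsort()[:8]; print(Q[i].round(4).tolist())
print(robot.get_obs()['q'])
```

```text
[[0.44, 0.2085, 0.221], [0.4377, 0.2024, 0.2211], [0.44, 0.2073, 0.2213], [0.4241, 0.2023, 0.2215], [0.4343, 0.2018, 0.2215], [0.4401, 0.2067, 0.2215], [0.4302, 0.2019, 0.2216], [0.4381, 0.2038, 0.2216]]
[[0.4229, 0.1146, 0.2203], [0.4306, 0.1076, 0.2205], [0.416, 0.1155, 0.2209], [0.4309, 0.1083, 0.221], [0.4308, 0.1067, 0.2212], [0.4149, 0.1155, 0.2212], [0.4286, 0.1142, 0.2212], [0.4309, 0.1073, 0.2213]]
[1.00687291e-01 6.40758640e-01 1.99073198e+00 9.69882480e-06
 5.10105313e-01 1.76966163e+00]
```

The depth picture shows the fingertips 15 mm above the reported TCP, at about z = 0.04, rather than 19 mm below it. So they closed just above the bars. I'll reopen and lower in small steps, watching the force.

```bash
python3 -m handwheel '{"hand":[1,1,1,1,1,1,1,1,1],"translation":[[0,0,3],[0,0,3],[0,0,3],[0,0,3],[0,0,-5],[0,0,-12],[0,0,-20],[0,0,-20],[0,0,-20]],"turn":[[0,0,0],[0,0,0],[0,0,0],[0,0,0],[0,0,0],[0,0,0],[0,0,0],[0,0,0],[0,0,0]]}' 30
python3 - <<'E'
from h import *
p,d=save('wrist','w6'); P=cloud('wrist',d,np.load('pics/w6.npz')['T'])
for a,b in((180,245),(395,465)):
    Q=P[215:300,a:b].reshape(-1,3); Q=Q[Q[:,2]>.004]; i=Q[:,2].argsort()[:200:20]; print(Q[i].round(4).tolist())
E
```

```text
time: 5.33
position: [0.4291, 0.1549, 0.0048]
tool_rot: [0.999, -0.049, -0.001, 0.0]
ft_force: [0.8, -0.6, 1.3]
grip_width: 0.0865
grip_force: 0.0
[[0.445, 0.2038, 0.0205], [0.4247, 0.1982, 0.0218], [0.443, 0.1976, 0.0226], [0.4279, 0.1979, 0.0233], [0.4431, 0.1978, 0.0239], [0.434, 0.1971, 0.0247], [0.4453, 0.2018, 0.0253], [0.4436, 0.1993, 0.026], [0.4433, 0.1993, 0.0265], [0.4434, 0.198, 0.027]]
[[0.4313, 0.1105, 0.0208], [0.4323, 0.1107, 0.0217], [0.4202, 0.1117, 0.0224], [0.4344, 0.1068, 0.0233], [0.4353, 0.1059, 0.024], [0.416, 0.1123, 0.0246], [0.4334, 0.1105, 0.0253], [0.435, 0.1059, 0.0259], [0.4189, 0.1122, 0.0265], [0.4357, 0.1021, 0.027]]
```

Confirmed: the reported TCP z is 5 mm with no contact, and the tips stand at 20 mm. I'll go 12 mm further down and squeeze lightly.

```bash
python3 -m handwheel '{"hand":[1,1,0.8,0.7,0.65,0.63,0.61,0.61,0.61,0.61],"translation":[[0,0,-7],[0,0,-12],[0,0,-12],[0,0,-12],[0,0,-12],[0,0,-12],[0,0,-12],[0,0,-12],[0,0,-12],[0,0,-12]],"turn":[[0,0,0],[0,0,0],[0,0,0],[0,0,0],[0,0,0],[0,0,0],[0,0,0],[0,0,0],[0,0,0],[0,0,0]]}' 30
python3 -c "
from j import *
jaw('s7')"
```

```text
time: 6.22
position: [0.4298, 0.1547, -0.0061]
tool_rot: [0.999, -0.049, -0.0, 0.0]
ft_force: [-0.0, -2.8, 1.9]
grip_width: 0.0541
grip_force: 10.8
jaw y 0.17123755238777172 0.1856181767316885 0.08727333771370295 0.09981190212605086
```

```bash
python3 -m handwheel '{"hand":[0.61,0.61,0.61,0.61,0.61,0.61,0.61,0.61,0.61,0.61],"translation":[[0,-8,0],[0,-20,0],[0,-32,0],[0,-44,0],[0,-56,0],[0,-68,0],[0,-80,0],[0,-89,0],[0,-89,0],[0,-89,0]],"turn":[[0,0,0.01],[0,0,0.03],[0,0,0.05],[0,0,0.07],[0,0,0.08],[0,0,0.09],[0,0,0.1],[0,0,0.1],[0,0,0.1],[0,0,0.1]]}'
python3 - <<'E'
from h import *
for n in('scene','side'):
    p,d=save(n,n+'8'); P=cloud(n,d,np.load(f'pics/{n}8.npz')['T'])
    for x0,x1 in((.56,.58),(.645,.68)):
        m=(P[...,2]>.01)&(P[...,2]<.045)&(P[...,0]<x1)&(P[...,0]>x0)&(P[...,1]>.0)&(P[...,1]<.2)
        q=P[m]; s=q[:,1]>.068; a,b=q[s],q[~s]
        print(n,x0,'y hi',a[:,1].min() if len(a) else 0,a[:,1].max() if len(a) else 0,'lo',b[:,1].min() if len(b) else 0,b[:,1].max() if len(b) else 0)
    m=(P[...,2]>.01)&(P[...,2]<.045)&(P[...,0]<.71)&(P[...,0]>.6)&(P[...,1]>.0)&(P[...,1]<.2); print('tip x',np.percentile(P[m][:,0],99.5))
    m=(abs(P[...,0]-.747)<.045)&(abs(P[...,1]-.068)<.045)&(P[...,2]>.012)&(P[...,2]<.035); q=P[m][:,:2]*1000; print('timer',cv2.minAreaRect(q.astype(np.float32)))
E
```

```text
time: 7.1
position: [0.43, 0.0654, -0.0061]
tool_rot: [1.0, 0.0, 0.0, 0.0]
ft_force: [-0.9, -3.8, 2.1]
grip_width: 0.0533
grip_force: 11.3
scene 0.56 y hi 0.06830017621349031 0.07622344229593629 lo 0.06280307203352352 0.06788721957134271
scene 0.645 y hi 0.10464003341507046 0.11810047699250915 lo 0.020946461934349278 0.03430682963725358
tip x 0.687220128461771
timer ((752.1141357421875, 68.99507904052734), (33.34221649169922, 44.85285186767578), 3.8332438468933105)
side 0.56 y hi 0 0 lo 0 0
side 0.645 y hi 0 0 lo 0.02053109095149372 0.03371309341690104
tip x 0.6831379039465149
timer ((748.5620727539062, 67.61557006835938), (36.6265869140625, 45.328983306884766), 5.534881114959717)
```

```bash
python3 -m handwheel '{"hand":[0.61,0.61,0.61,0.61,0.61,0.61,0.61,0.61,0.61,0.61],"translation":[[6,-1,0],[17,-1,0],[28,-1,0],[39,-1,0],[50,-1,0],[60,-1,0],[70,-1,0],[80,-1,0],[80,-1,0],[80,-1,0]],"turn":[[0,0,0],[0,0,0],[0,0,0],[0,0,0],[0,0,0],[0,0,0],[0,0,0],[0,0,0],[0,0,0],[0,0,0]]}'
python3 - <<'E'
from h import *
for n in('scene','side'):
    p,d=save(n,n+'9'); P=cloud(n,d,np.load(f'pics/{n}9.npz')['T'])
    m=(P[...,2]>.01)&(P[...,2]<.045)&(P[...,0]<.79)&(P[...,0]>.735)&(P[...,1]>.0)&(P[...,1]<.13); Q=P[m]
    for nm,s in(('hi',Q[:,1]>.1),('lo',Q[:,1]<.038)): print(n,nm,s.sum(),Q[s].min(0) if s.any() else '',Q[s].max(0) if s.any() else '')
    m=(abs(P[...,0]-.747)<.03)&(abs(P[...,1]-.068)<.027)&(P[...,2]>.012)&(P[...,2]<.035); q=P[m][:,:2]*1000; print('timer',cv2.minAreaRect(q.astype(np.float32)))
a=cv2.imread('pics/scene9.png')[150:310,260:450];b=cv2.imread('pics/side9.png')[80:240,230:420]
cv2.imwrite('pics/c9.png',np.hstack([cv2.resize(a,(400,337)),cv2.resize(b,(400,337))]))
E
```

```text
time: 8.03
position: [0.5095, 0.066, -0.0064]
tool_rot: [1.0, 0.001, -0.0, -0.0]
ft_force: [-1.8, 1.8, 1.4]
grip_width: 0.0537
grip_force: 8.4
scene hi 48 [0.73606067 0.10460367 0.01152827] [0.765322   0.1169498  0.04084108]
scene lo 65 [0.7370313  0.02190368 0.0137273 ] [0.76600483 0.0338928  0.04048235]
timer ((752.0966796875, 69.1972427368164), (32.68992233276367, 45.269683837890625), 2.867763042449951)
side hi 0  
side lo 50 [0.73502567 0.02085112 0.01185475] [0.75958274 0.03433576 0.03513088]
timer ((749.1487426757812, 46.948089599609375), (30.979276657104492, 4.171670436859131), 7.646427631378174)
```

View pics/c9.png

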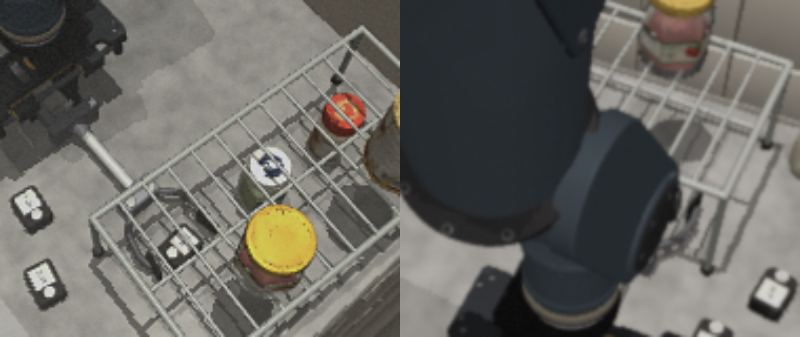

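In the scene crop, the jaws straddle the timer: pads at about (145,262) and (200,210), timer at (182,240), both jars untouched. Now squeeze.

```bash
python3 -m handwheel '{"hand":[0.58,0.55,0.52,0.49,0.46,0.44,0.44,0.44,0.44,0.44],"translation":[[0,-1,0],[0,-2,0],[0,-3,0],[0,-4,0],[0,-4,0],[0,-4,0],[0,-4,0],[0,-4,0],[0,-4,0],[0,-4,0]],"turn":[[0,0,0],[0,0,0],[0,0,0],[0,0,0],[0,0,0],[0,0,0],[0,0,0],[0,0,0],[0,0,0],[0,0,0]]}' 35
python3 - <<'E'
from h import *
n='scene'
p,d=save(n,'s10'); P=cloud(n,d,np.load('pics/s10.npz')['T'])
m=(P[...,2]>.01)&(P[...,2]<.045)&(P[...,0]<.79)&(P[...,0]>.71)&(P[...,1]>.02)&(P[...,1]<.13); Q=P[m]*1000
print(Q.min(0),Q.max(0),cv2.minAreaRect(Q[:,:2].astype(np.float32)))
E
```

```text
time: 8.97
position: [0.5099, 0.0608, -0.0063]
tool_rot: [1.0, 0.001, 0.0, 0.0]
ft_force: [-0.8, -2.0, -1.3]
grip_width: 0.0427
grip_force: 35.0
[710.38280644  30.85457801  10.98788752] [769.90688794 108.79858782  39.64686192] ((740.1649169921875, 69.83150482177734), (59.51652145385742, 77.94184875488281), 0.036540474742650986)
```

```bash
python3 -m handwheel '{"hand":[0.44,0.44,0.44,0.44,0.44,0.44,0.44,0.44,0.44,0.44,0.44,0.44],"translation":[[0,0,0],[0,0,0],[-6,0,0],[-18,0,0],[-30,0,0],[-43,0,0],[-56,0,0],[-69,0,0],[-82,0,0],[-95,0,0],[-105,0,0],[-112,0,0]],"turn":[[0,0,0],[0,0,0],[0,0,0],[0,0,0],[0,0,0],[0,0,0],[0,0,0],[0,0,0],[0,0,0],[0,0,0],[0,0,0],[0,0,0]]}'
python3 -m handwheel '{"hand":[0.44,0.44,0.44,0.44],"translation":[[0,0,0],[0,0,0],[0,0,0],[0,0,0]],"turn":[[0,0,0],[0,0,0],[0,0,0],[0,0,0]]}'
python3 - <<'E'
from h import *
n='scene'
p,d=save(n,'s11'); P=cloud(n,d,np.load('pics/s11.npz')['T'])
m=(P[...,2]>.01)&(P[...,2]<.045)&(P[...,0]<.69)&(P[...,0]>.6)&(P[...,1]>.02)&(P[...,1]<.13); Q=P[m]*1000
print(Q.min(0),Q.max(0))
cv2.imwrite('pics/c11.png',cv2.resize(cv2.imread('pics/s11.png')[130:310,240:450],(700,600)))
E
```

```text
time: 10.02
position: [0.3962, 0.0613, -0.0062]
tool_rot: [1.0, 0.001, -0.001, -0.0]
ft_force: [0.1, 0.2, -2.3]
grip_width: 0.0426
grip_force: 35.0
time: 10.35
position: [0.3988, 0.0609, -0.0063]
tool_rot: [1.0, 0.001, 0.001, 0.0]
ft_force: [0.2, 0.8, -3.4]
grip_width: 0.0424
grip_force: 35.0
[600.01302877  31.61657867  11.18053976] [659.44653769 107.8449372   39.50329456]
```

View pics/c11.png

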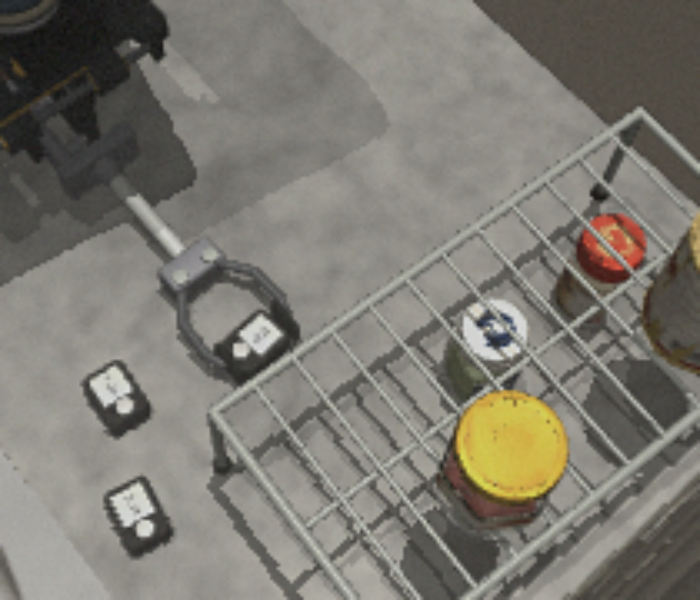

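The timer is in the jaws in front of the shelf, at crop (257,340), and both jars stand where they were. Now release gently and lift.

```bash
python3 -m handwheel '{"hand":[0.52,0.56,0.6,0.64,0.68,0.75,0.85,1,1,1,1,1],"translation":[[0,1,0],[0,2,0],[0,3,0],[0,4,0],[0,5,0],[0,6,0],[0,6,0],[0,6,0],[0,6,0],[0,6,0],[0,6,0],[0,6,0]],"turn":[[0,0,0],[0,0,0],[0,0,0],[0,0,0],[0,0,0],[0,0,0],[0,0,0],[0,0,0],[0,0,0],[0,0,0],[0,0,0],[0,0,0]]}'
python3 -m handwheel '{"hand":[1,1,1,1,1,1,1,1,1],"translation":[[0,0,10],[0,0,25],[0,0,45],[0,0,70],[0,0,100],[0,0,130],[0,0,150],[0,0,150],[0,0,150]],"turn":[[0,0,0],[0,0,0],[0,0,0],[0,0,0],[0,0,0],[0,0,0],[0,0,0],[0,0,0],[0,0,0]]}'
python3 - <<'E'
from h import *
n='scene'
p,d=save(n,'s12'); P=cloud(n,d,np.load('pics/s12.npz')['T'])
m=(P[...,2]>.01)&(P[...,2]<.045)&(P[...,0]<.69)&(P[...,0]>.63)&(P[...,1]>.0)&(P[...,1]<.15); Q=P[m]*1000
print(Q.min(0),Q.max(0)); print(np.sort(Q[:,1])[::15].round(0))
cv2.imwrite('pics/c12.png',cv2.resize(cv2.imread('pics/s12.png')[130:310,240:450],(560,480)))
E
```

```text
time: 11.4
position: [0.3979, 0.0669, -0.0062]
tool_rot: [1.0, 0.001, 0.0, 0.0]
ft_force: [0.1, -0.9, 0.6]
grip_width: 0.0865
grip_force: 0.0
time: 12.15
position: [0.3984, 0.0669, 0.1446]
tool_rot: [1.0, 0.001, 0.002, 0.0]
ft_force: [-0.5, -1.0, -0.3]
grip_width: 0.0872
grip_force: 0.0
[630.00607789  16.53837376  10.15427461] [659.20931631 118.39218832  39.73655173]
[ 17.  20.  23.  47.  49.  52.  54.  57.  61.  65.  67.  70.  73.  76.
  79.  83.  86.  90. 110. 112. 114.]
```

View pics/c12.png

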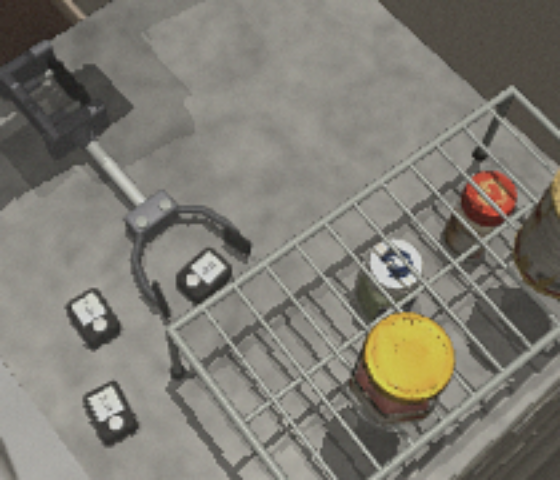

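The jaws are fully open again (80 mm gap). The timer lies flat at crop (205,275) in front of the shelf, the gripper is clear, and the jars stand where they were.

```bash
python3 -c "
from rig import hand_in
print(hand_in())"
```

```text
the job is handed in; nothing more can be done
None
```

The timer was drawn out in the reacher's jaws and lies about 55 mm in front of the shelf edge, with the trigger released, the gripper clear and both jars in place; the job is handed in at about 12 s, but no verdict was returned.

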